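# Clamp a tube block under the sprung hold-down and index the scanner table on

### The arm

A 7-joint arm with a two-finger parallel gripper is mounted at the origin on the work surface. World frame = base frame: x ahead of the robot, y to its left, z up, the work surface at z = 0. Lengths are in m, angles in rad, forces in N, time in s.
With the tool pointing down it reaches from about 0.4 to 0.85 m from the base axis. Payload 4.5 kg.
Tool frame: the origin (TCP) lies at the very end of the fingers, on their centre line; the grasp point (between the pads) lies 19 mm behind it; z points along the fingers, y is the line along which they close (so a half turn about z gives the same grasp; the last joint's range is limited). The gripper opens to 88 mm and grips with 3 to 60 N. Pads are 18 mm wide; open, the fingers measure 123 mm over their backs; the gripper's body (75 mm by 187 mm) begins 45 mm behind the grasp point.
Start: joints at [1.167, 0.689, -0.195, 1.565, 0.157, 0.902, -0.215], TCP at [0.265, -0.566, 0.239] pointing down, gripper open.
Joint ranges: [-3.01, 3.01], [-0.46, 2.08], [-1.47, 1.51], [0.13, 2.56], [-1, 4.14], [0.04, 2.09], [-2.66, 2.66]. Speed limits (rad/s): [2.57, 2.57, 3.14, 3.14, 3.14, 3.14, 3.14].

### API

Orientations are given as a unit quaternion [x, y, z, w].
In Python, from plant import r, eyes, nets gives the robot as it stands.
- The arm moves only by the shell command python3 -m pendant 'ROWS' [FORCE]. ROWS is JSON, a list of rows, each an object of numbers: "claw": the opening, from 0 (shut) to 1 (fully open); "dx", "dy", "dz": the shift along the world's x, y, z in mm; "twist": the turn about the world's z in rad. In form: [{"claw": .., "dx": .., "dy": .., "dz": .., "twist": ..}, ...]. A call has 1 to 8 rows; each row is the pose to reach, as a shift and turn from the pose commanded when the call began; what a row does not reach only later rows make up. A row lasts 1/10 s, in which the tool goes at most 50 mm and 8.59 degrees, less where a joint would pass 70% of its speed; a pose out of reach is approached as far as the arm can. A call with a gripper value outside its range is refused whole. The fingers move at their own pace and stop on an object; FORCE is the grip in N (left out, the last holds). Time passes only in rows, so rows that repeat a pose let the fingers close. It gives the time, the measured TCP pose, the force, the opening and the grip force at its end, in the units of the state.
- r.get_state(): the state, without advancing time (a new reading comes with each control period).
- eyes.snapshot(name): name is "side" or "top" or "wrist"; returns (picture, depth): 384x512x3 uint8, blue, green, red; 384x512 float32, m along the optical axis (not along the pixel's ray), 0 where there is no reading.
- eyes.camera_info(name): a dict with "K" (3x3 intrinsics, pixels), "D" ([k1, k2, p1, p2, k3] as OpenCV has them; the pictures are not rectified), "world_to_cam" (4x4, takes a point from world to camera coordinates); the wrist camera has in their place "T_tool_cam" (4x4, takes a point from camera to tool coordinates, whose origin is the TCP and whose axes are the flange's). Camera axes: x right, y down, z forward; pixel columns grow to the right and rows downward; lengths in m; the calibration is good to about 2 mm. A picture is of the moment at which its call begins: read the wrist's pose just before it. camera_info takes no time and is no camera call.
- r.finish_job(): hands the job in; it is judged then, once.
Trained networks look in the newest picture that a camera, given by its name, has taken for a name from the list of things; names that differ only in an ending like _2 or _b are one class to them, and where a whole thing is asked for, a point or a joint stands for the part that bears it (a point fixed in the world has none). Each returns a list of dicts, best first, with "confidence" (0 to 1); they miss things now and then, are a little off and sometimes report something else, mostly with a low value. They report only what shows in the picture. A call takes as long as a camera call. They do not tell look-alikes from the thing itself.
- nets.spot_in(camera, query): "box" ([left, top, width, height] as shares, 0 to 1, of the picture: columns of its width, rows of its height, round what is visible of it).
- nets.place_of(camera, query): "position" ([column, row] as shares, 0 to 1, of the picture: columns of its width, rows of its height: a listed point, or the origin of a listed thing).
The state is a dict: "clock": time; "q": joint angles; "qd": joint speeds; "joint_torque": joint torques, N m; "tool_pos": TCP position; "eef_rot": TCP orientation; "contact_force": force on the tool from outside, world axes, zero at the start; "moment": the same for the moment, N m; "opening": opening from 0.0 (shut) to 1.0 (fully open); "finger_force": force on a finger pad.
Only numpy, scipy, OpenCV 4.12 (cv2) and the standard library are available. Lean on these libraries where they do the work, as an engineer would, in place of code of your own. Each camera call takes 0.05 s, during which the arm holds its last target. There are 200 camera calls.

### The job

On the small rotary scanner stand, push the sprung hold-down arm back until it stays up, set the aluminium tube block down between the rails without dropping it and fully home against the back stop, and flip the arm forward again so that it bears down on the block. Then pull the sprung index knob up, turn the table anticlockwise (seen from above) on to the next notch, one eighth of a turn, and let the knob drop in so that the table is locked there. Leave the tip box, the bottle and the tube rack alone.

Things in the scene. Friction and masses are not known exactly. Their poses are not given: they have to be found in the camera images.
- block: Loose bare-aluminium tube block, 100 (its x) x 50 (its y) x 40 mm high, two rows of flush dark wells on its top, 0.2 to 0.45 kg; the same either way round. Origin: centre of its underside, z up. Lies on the bench to the right or the left of the stand.
- nest (a point): Point on the turntable's flat top (45 mm over the bench) where the centre of the block's underside must come. Its frame turns with the table: x level, from the open front of the nest towards the back stop, y to the left of x, z up. The flat top reaches to x = -67 mm.
- back_stop (a point): Middle of the back stop's front face at table-top level, 50 mm from nest along its x; same axes. The stop is 44 mm wide, 15 mm high. Two side rails 8 mm high run from it 40 mm towards the front, inner faces at y = +-29 mm (4 mm outside the block's sides).
- pivot (a point): Middle of the hold-down arm's level pivot, at x = 70, z = 52 mm in nest's frame; same axes. It sits between two cheeks, 62 mm high over the table top, reaching 11 mm in front of and 13 mm behind the pivot and 17 mm to each side.
- table_axis (a point): Centre of the turntable's top (disc 184 mm across), on its upright axis, 25 mm from nest towards its +x; same axes. The table stands on a white round base 264 mm across, 25 mm high, with a low grey reader box (36 x 60 mm, 36 mm high) at its front right edge (-x, -y).
- turntable (a joint): Turn of the table, rad, positive anticlockwise from above. Starts at 0, locked by the index pin; notches at 0, 0.785 and 1.571. Turns easily when unlocked; stops at -0.04 and 1.62.
- holdarm (a joint): Turn of the hold-down arm about its pivot, rad: 0 = hanging fully down with no block (as at the start), about 0.26 = resting on a block, 1.7 = fully back (arm up). An over-centre spring drives it away from 0.8: below it snaps down, above it snaps back and stays. It takes 8 to 11 N at the crossbar to start it from either end, less towards 0.8.
- holdarm_bar (a point): Centre of the black crossbar, a free-turning roller (14 mm thick, 56 mm long along nest y) on the arm's hand lever, a 10 mm rod 78 mm long. Pushed towards nest +x it raises the arm, towards -x lowers it. In nest's frame it is at x = 70 + 78 sin(q - 0.75), z = 52 + 78 cos(q - 0.75) mm, q = holdarm: x 17, z 109 at q = 0; x 133, z 97 at q = 1.7.
- pad: Black rubber pad, a 12 mm round 26 mm long along nest y, at the tip of the hold-down arm, 48 mm from the pivot; origin at its centre. Down, it bears with about 7 N on the block's top at nest x = +22 mm. With the arm back it stands about 99 mm over the table top at nest x = 57 mm.
- index (a joint): Lift of the sprung index knob, m: 0 = pin home in a notch, 0.010 = pin riding on the ring between notches, 0.018 = upper stop. Spring 5 N when down, 8 N when up. Let go between notches it rides on the ring and drops into the next notch as the table is turned on (notches 10 mm wide, pin 8 mm with a round tip).
- index_grip (a point): Middle of the index knob's black round head (26 mm across, 18 mm high, narrower below), 41 mm over the table top when home. The turntable carries it on an ear at its left, 105 mm from the upright axis (+y of table_axis), and it moves round with the table.
- tipbox: Bystander: navy pipette-tip box with a white lid, 119 x 82 x 67 mm; origin at the centre of its underside. It stands on the other side of the stand from the block.
- flask: Bystander: bottle, 68 mm across, 125 mm high; origin under its centre.
- tuberack: Bystander: white rack with capped tubes, 70 x 130 x 90 mm; origin under its centre.
Mind the look-alikes: they are no part of the job. What is shaped like the block but turquoise is not meant.

How it is judged:
On the way, in this order (a step that is already met when the one before it is completed fails the run):
1. the hold-down arm is pushed back and stays up (value of joint holdarm above 1.4 rad and value of joint turntable between -0.05 and 0.05 rad), for 0.2 s.
2. the block lies in the nest, home against the back stop, with the arm still up (x of block in the frame of nest between -0.006 and 0.004 m and y of block in the frame of nest between -0.007 and 0.007 m and z of block in the frame of nest between -0.003 and 0.003 m and angle between the x axis of block and the x axis of nest, either way round below 0.12 rad and angle between block's own z axis and vertical below 0.06 rad and value of joint holdarm above 1.2 rad and value of joint turntable between -0.05 and 0.05 rad), for 0.2 s.
3. the arm bears down on the block (x of block in the frame of nest between -0.006 and 0.004 m and y of block in the frame of nest between -0.007 and 0.007 m and z of block in the frame of nest between -0.003 and 0.003 m and angle between the x axis of block and the x axis of nest, either way round below 0.12 rad and angle between block's own z axis and vertical below 0.06 rad and contact force between pad and block above 3 N and value of joint holdarm below 0.4 rad and value of joint turntable between -0.05 and 0.05 rad), for 0.3 s.
4. the index knob is pulled up clear of its notch and the table turned off it (value of joint index above 0.008 m and value of joint turntable between 0.08 and 0.7 rad), for 0.05 s.
At the end, for the whole second after the job is handed in: The table stands at the next notch (0.785 rad within 0.03) with the index pin home (within 3 mm) and at rest; the block lies flat in the nest, within 6 mm of the back stop, 7 mm sideways and 0.12 rad, and the hold-down pad presses on it with more than 3 N (value of joint turntable between 0.755 and 0.815 rad and value of joint index below 0.003 m and x of block in the frame of nest between -0.006 and 0.004 m and y of block in the frame of nest between -0.007 and 0.007 m and z of block in the frame of nest between -0.003 and 0.003 m and angle between the x axis of block and the x axis of nest, either way round below 0.12 rad and angle between block's own z axis and vertical below 0.06 rad and contact force between pad and block above 3 N and value of joint holdarm below 0.4 rad and linear speed of block below 0.02 m/s and velocity of joint turntable between -0.05 and 0.05 rad/s); the robot touches nothing.
It fails at once if the tip box is shoved or tipped (distance of tipbox from where it was at the start of the episode above 0.03 m or angle between tipbox's own z axis and vertical above 0.3 rad).
It fails at once if the bottle is shoved or tipped (distance of flask from where it was at the start of the episode above 0.03 m or angle between flask's own z axis and vertical above 0.3 rad).
It fails at once if the tube rack is shoved or tipped (distance of tuberack from where it was at the start of the episode above 0.03 m or angle between tuberack's own z axis and vertical above 0.3 rad).
It fails at once if the block is dropped (linear speed of block above 0.6 m/s and contact force between the fingers and block below 0.05 N).
It also fails if it takes over 72 s, if anything falls off the work surface, if the arm or the gripper's body presses on something with over 40 N, if the wrist force passes 120 N, or if a joint passes its speed limit or range.

## Working session

There is one attempt and no reset: what is moved stays moved. The work goes in short steps, Python scripts to look and compute and a shell command to move; the robot and the scene stay as the last step left them, time stands still between calls to the robot, and variables do not carry over. Pictures are saved under pics/ and viewed, at most 13 in all, crops included, and the job is handed in when it is done.

```bash
ls; mkdir -p pics; cat > h.py <<'E'
import numpy as np, cv2
from plant import r, eyes, nets
from scipy.spatial.transform import Rotation as R
def cam(name):
    i=eyes.camera_info(name); K=np.array(i["K"]);D=np.array(i["D"])
    if name=="wrist":
        s=r.get_state();T=np.eye(4);T[:3,:3]=R.from_quat(s["eef_rot"]).as_matrix();T[:3,3]=s["tool_pos"]
        W=T@np.array(i["T_tool_cam"])
    else: W=np.linalg.inv(np.array(i["world_to_cam"]))
    return K,D,W
def ray(c,px):
    K,D,W=c
    p=cv2.undistortPoints(np.array([[px]],float),K,D)[0,0]
    return W[:3,3],W[:3,:3]@np.array([p[0],p[1],1.])
def atz(c,px,z):
    o,d=ray(c,px); return o+d*(z-o[2])/d[2]
def cloud(c,dep):
    K,D,W=c;h,w=dep.shape
    g=np.stack(np.meshgrid(np.arange(w),np.arange(h)),-1).reshape(-1,1,2).astype(float)
    p=cv2.undistortPoints(g,K,D)[:,0];d=dep.reshape(-1,1)
    P=np.hstack([p*d,d])@W[:3,:3].T+W[:3,3]
    P[d[:,0]<=0]=np.nan
    return P.reshape(h,w,3)
E
cat > a.py <<'E'
from h import *
np.set_printoptions(precision=3,suppress=True)
print(r.get_state()["clock"],r.get_state()["eef_rot"])
for n in ["top","side"]:
    im,d=eyes.snapshot(n);cv2.imwrite(f"pics/{n}0.png",im);np.save(n+"d.npy",d);c=cam(n);P=cloud(c,d)
    print(n,c[2])
    for q in ["block","nest","back_stop","pivot","table_axis","holdarm_bar","pad","index_grip","tipbox","flask","tuberack"]:
        for x in nets.place_of(n,q)[:2]:
            px=np.array(x["position"])*[512,384]
            z={"block":0,"nest":.045,"back_stop":.045,"pivot":.097,"table_axis":.045,"holdarm_bar":.154,"index_grip":.086,"pad":.075}.get(q,0)
            print(q,round(x["confidence"],2),px,atz(c,px,z))
E
python3 a.py
```

```text
pics
0.0 [ 0.976  0.217 -0.    -0.001]
top [[ 0.014 -0.985  0.17   0.303]
 [-1.    -0.011  0.02  -0.022]
 [-0.018 -0.171 -0.985  1.283]
 [ 0.     0.     0.     1.   ]]
block 0.9 [340.89  257.088] [ 0.345 -0.252  0.   ]
block 0.62 [355.482 206.707] [ 0.5 -0.3  0. ]
nest 0.59 [265.984 191.194] [ 0.538 -0.023  0.045]
back_stop 0.84 [264.499 172.493] [ 0.595 -0.018  0.045]
pivot 0.74 [267.725 164.698] [ 0.607 -0.027  0.097]
pivot 0.24 [355.123 152.602] [ 0.646 -0.283  0.097]
table_axis 0.8 [266.086 180.787] [ 0.57  -0.023  0.045]
table_axis 0.29 [265.984 179.213] [ 0.575 -0.022  0.045]
holdarm_bar 0.45 [264.499 175.181] [ 0.562 -0.018  0.154]
holdarm_bar 0.42 [267.981 177.715] [ 0.555 -0.028  0.154]
pad 0.46 [267.11  179.597] [ 0.567 -0.026  0.075]
pad 0.44 [265.318 190.31 ] [ 0.535 -0.021  0.075]
index_grip 0.59 [225.178 175.181] [0.577 0.097 0.086]
tipbox 0.94 [165.376 220.8  ] [0.45  0.288 0.   ]
flask 0.93 [351.181 156.403] [ 0.661 -0.291  0.   ]
tuberack 0.59 [152.986 155.29 ] [0.659 0.339 0.   ]
side [[-0.98  -0.135  0.144  0.34 ]
 [-0.197  0.725 -0.66   0.699]
 [-0.015 -0.675 -0.737  0.931]
 [ 0.     0.     0.     1.   ]]
block 0.71 [278.682 157.594] [ 0.495 -0.293  0.   ]
block 0.71 [318.976 171.802] [ 0.346 -0.247  0.   ]
nest 0.82 [250.522 203.482] [ 0.537 -0.027  0.045]
back_stop 0.61 [229.99  203.789] [ 0.598 -0.015  0.045]
pivot 0.91 [223.59  190.618] [ 0.615 -0.019  0.097]
table_axis 0.56 [238.285 202.906] [ 0.574 -0.023  0.045]
table_axis 0.34 [231.219 204.211] [ 0.594 -0.014  0.045]
pad 0.39 [237.619 194.611] [ 0.576 -0.03   0.075]
index_grip 0.61 [228.71 217.69] [0.577 0.069 0.086]
tipbox 0.78 [260.403 310.81 ] [0.444 0.283 0.   ]
flask 0.96 [234.394 143.693] [ 0.67  -0.337  0.   ]
tuberack 0.82 [169.882 316.109] [0.667 0.34  0.   ]
```

View pics/top0.png

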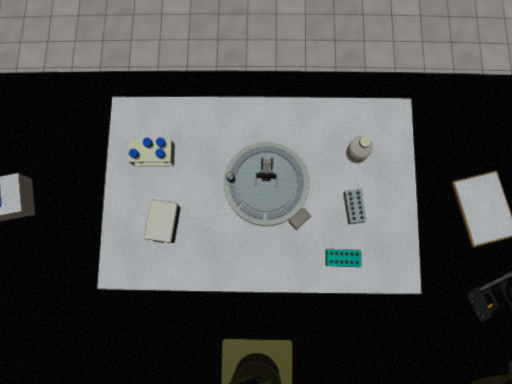

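View pics/side0.png

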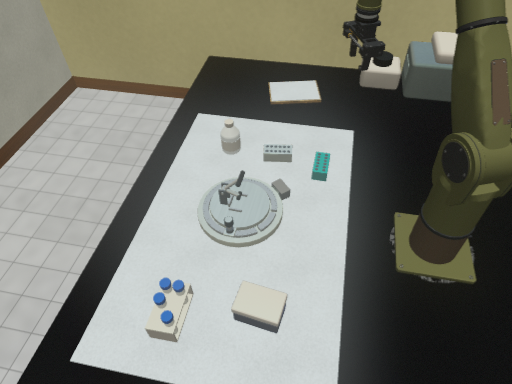

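The aluminium block is the grey one at top px (356,206), about (0.50,-0.30). The turquoise one at (343,258) is the look-alike. The nest opens towards the robot, with the knob on the left at (230,177). I'm going there for a close look.

```bash
python3 -m pendant '[{"claw":1,"dx":40,"dy":110,"dz":60,"twist":-0.1},{"claw":1,"dx":70,"dy":200,"dz":110,"twist":-0.3},{"claw":1,"dx":100,"dy":300,"dz":130,"twist":-0.437},{"claw":1,"dx":165,"dy":420,"dz":130,"twist":-0.437},{"claw":1,"dx":165,"dy":420,"dz":130,"twist":-0.437},{"claw":1,"dx":165,"dy":420,"dz":130,"twist":-0.437},{"claw":1,"dx":165,"dy":420,"dz":130,"twist":-0.437},{"claw":1,"dx":165,"dy":420,"dz":130,"twist":-0.437}]'
python3 -m pendant '[{"claw":0,"dx":30,"dy":80,"dz":0,"twist":0},{"claw":0,"dx":30,"dy":80,"dz":0,"twist":0},{"claw":0,"dx":30,"dy":80,"dz":0,"twist":0},{"claw":0,"dx":30,"dy":80,"dz":0,"twist":0}]'
cat > b.py <<'E'
from h import *
import sys
np.set_printoptions(precision=3,suppress=True)
s=r.get_state();print(s["clock"],s["tool_pos"],s["eef_rot"],s["q"])
Z={"block":0,"nest":.045,"back_stop":.045,"pivot":.097,"table_axis":.045,"holdarm_bar":.154,"index_grip":.086,"pad":.075}
for a in sys.argv[2:]:
    if "=" in a: k,v=a.split("=");Z[k]=float(v)
c=cam("wrist");im,d=eyes.snapshot("wrist");cv2.imwrite(f"pics/{sys.argv[1]}.png",im);np.save(sys.argv[1]+".npy",cloud(c,d))
print(eyes.camera_info("wrist")["T_tool_cam"])
for q in [a.split("=")[0] for a in sys.argv[2:]]:
    for x in nets.place_of("wrist",q)[:2]:
        px=np.array(x["position"])*[512,384]
        print(q,round(x["confidence"],2),px,atz(c,px,Z[q]))
E
python3 b.py w1 nest back_stop pivot table_axis holdarm_bar pad index_grip block
```

```text
clock: 2.0
tool_pos: [0.4032, -0.2099, 0.3544]
eef_rot: [1.0, 0.0, 0.0, 0.0]
contact_force: [0.9, -0.2, -0.4]
opening: 0.999
finger_force: 0.0
clock: 2.4
tool_pos: [0.4329, -0.1314, 0.3538]
eef_rot: [1.0, 0.001, 0.0, 0.0]
contact_force: [0.1, 0.5, -0.3]
opening: 0.659
finger_force: 0.0
2.4 [ 0.433 -0.131  0.354] [1.    0.001 0.    0.   ] [ 0.299  0.312 -0.147  1.888  0.056  0.945 -1.441]
[[ 0.    -0.954 -0.301  0.078]
 [ 1.     0.     0.001 -0.   ]
 [-0.001 -0.301  0.954 -0.146]
 [ 0.     0.     0.     1.   ]]
nest 0.74 [171.008  62.208] [ 0.544 -0.02   0.045]
back_stop 0.89 [170.496  20.582] [ 0.595 -0.022  0.045]
table_axis 0.94 [171.622  39.514] [ 0.572 -0.022  0.045]
holdarm_bar 0.75 [145.715  34.714] [ 0.562 -0.023  0.154]
pad 0.37 [164.813  37.018] [ 0.571 -0.021  0.075]
index_grip 0.76 [77.619 38.515] [0.571 0.082 0.086]
block 0.91 [363.52   97.882] [ 0.499 -0.289  0.   ]
block 0.74 [336.282 200.294] [ 0.34  -0.259  0.   ]
```

View pics/w1.png

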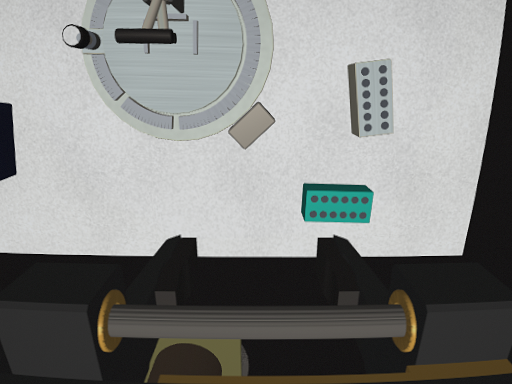

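The wrist view shows the bar at px (145,36), the knob at (78,38), and the aluminium block at (371,97) with yaw close to zero. Next I'll get the yaws from edges.

```bash
python3 - <<'E'
from h import *
np.set_printoptions(precision=4,suppress=True)
c=cam("wrist");P=np.load("w1.npy");im=cv2.imread("pics/w1.png")
for n,u,z in [("rail",(197,22),.053),("rail",(197,54),.053),("barL",(116,36),.154),("barR",(175,38),.154)]: print(n,atz(c,u,z))
# block top
m=(abs(P[...,2]-.04)<.008)&(P[...,1]<-.2)&(P[...,0]>.42)&(P[...,0]<.6)
q=P[m][:,:2].astype(np.float32);print(len(q),P[m][:,2].mean(),cv2.minAreaRect(q),q.mean(0))
# white base + table circle via depth
m=(abs(P[...,2]-.045)<.004);q=P[m][:,:2];q=q[q[:,1]>-.15];print(len(q),q.min(0),q.max(0))
E
```

```text
rail [ 0.591  -0.0583  0.053 ]
rail [ 0.553  -0.0568  0.053 ]
barL [0.562  0.0057 0.154 ]
barR [ 0.5586 -0.0528  0.154 ]
2780 0.04028165440329996 ((0.4992607831954956, -0.2908724248409271), (0.10050109028816223, 0.050619546324014664), 7.978661060333252) [ 0.5004 -0.2896]
11896 [ 0.0203 -0.1124] [0.6218 0.0991]
```

```bash
python3 -m pendant '[{"claw":0,"dx":70,"dy":109,"dz":-100,"twist":0},{"claw":0,"dx":70,"dy":109,"dz":-150,"twist":0},{"claw":0,"dx":70,"dy":109,"dz":-150,"twist":0},{"claw":0,"dx":70,"dy":109,"dz":-150,"twist":0},{"claw":0,"dx":70,"dy":109,"dz":-150,"twist":0}]'
python3 b.py w2 nest back_stop pivot table_axis holdarm_bar pad index_grip
```

```text
clock: 3.35
tool_pos: [0.5019, -0.0183, 0.199]
eef_rot: [1.0, 0.004, -0.004, -0.001]
contact_force: [-0.7, 0.1, -0.1]
opening: 0.005
finger_force: 0.0
3.35 [ 0.502 -0.018  0.199] [ 1.     0.004 -0.004 -0.001] [ 0.031  0.594 -0.133  1.968  0.127  0.595 -1.749]
[[ 0.    -0.954 -0.301  0.078]
 [ 1.     0.     0.001 -0.   ]
 [-0.001 -0.301  0.954 -0.146]
 [ 0.     0.     0.     1.   ]]
nest 0.83 [257.587 127.296] [ 0.545 -0.018  0.045]
back_stop 0.79 [261.376  67.392] [ 0.596 -0.021  0.045]
pivot 0.86 [264.09   38.208] [ 0.613 -0.022  0.097]
pivot 0.24 [263.424 119.693] [ 0.557 -0.022  0.097]
table_axis 0.6 [259.123  98.496] [ 0.57  -0.019  0.045]
holdarm_bar 0.62 [263.885 117.082] [ 0.564 -0.022  0.154]
pad 0.51 [260.813 100.608] [ 0.569 -0.021  0.075]
index_grip 0.58 [126.822  96.499] [0.573 0.082 0.086]
```

View pics/w2.png

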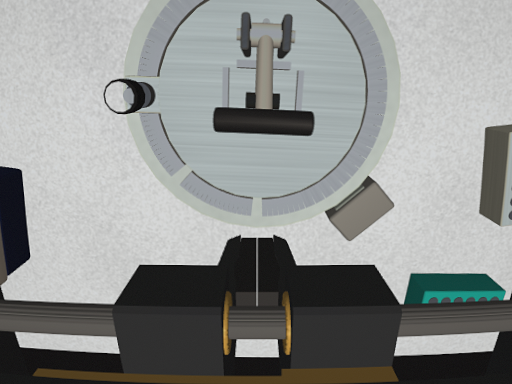

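The bar spans px (215,119) to (313,123), so the nest yaw is about -0.045 rad. The fingers are centred in front of it, so I'll push it back.

```bash
python3 -m pendant '[{"claw":0,"dx":10,"dy":0,"dz":-47,"twist":-0.045},{"claw":0,"dx":30,"dy":0,"dz":-47,"twist":-0.045},{"claw":0,"dx":45,"dy":0,"dz":-47,"twist":-0.045},{"claw":0,"dx":60,"dy":0,"dz":-46,"twist":-0.045},{"claw":0,"dx":75,"dy":-1,"dz":-45,"twist":-0.045},{"claw":0,"dx":90,"dy":-1,"dz":-44,"twist":-0.045},{"claw":0,"dx":105,"dy":-2,"dz":-42,"twist":-0.045},{"claw":0,"dx":118,"dy":-2,"dz":-40,"twist":-0.045}]'
python3 -m pendant '[{"claw":0,"dx":8,"dy":0,"dz":0,"twist":0},{"claw":0,"dx":8,"dy":0,"dz":0,"twist":0},{"claw":0,"dx":-30,"dy":0,"dz":45,"twist":0},{"claw":1,"dx":-80,"dy":0,"dz":65,"twist":0},{"claw":1,"dx":-120,"dy":-30,"dz":65,"twist":0},{"claw":1,"dx":-120,"dy":-30,"dz":65,"twist":0}]'
python3 b.py w3 holdarm_bar=0.142 nest back_stop table_axis pad=0.144
```

```text
clock: 4.55
tool_pos: [0.6208, -0.0258, 0.1643]
eef_rot: [1.0, -0.023, -0.0, 0.0]
contact_force: [0.2, 0.3, -0.5]
opening: 0.004
finger_force: 0.0
clock: 5.15
tool_pos: [0.4943, -0.058, 0.2295]
eef_rot: [1.0, -0.024, -0.003, 0.001]
contact_force: [0.5, -0.1, 0.3]
opening: 0.253
finger_force: 0.0
5.15 [ 0.494 -0.058  0.229] [ 1.    -0.024 -0.003  0.001] [ 0.105  0.54  -0.129  1.95   0.112  0.664 -1.713]
[[ 0.    -0.954 -0.301  0.078]
 [ 1.     0.     0.001 -0.   ]
 [-0.001 -0.301  0.954 -0.146]
 [ 0.     0.     0.     1.   ]]
holdarm_bar 0.15 [451.994 146.304] [ 0.526 -0.203  0.142]
nest 0.87 [213.606 119.386] [ 0.544 -0.019  0.045]
back_stop 0.85 [211.712  62.707] [ 0.596 -0.021  0.045]
table_axis 0.93 [213.402  91.584] [ 0.57  -0.021  0.045]
pad 0.66 [193.485  45.389] [ 0.601 -0.022  0.144]
```

View pics/w3.png

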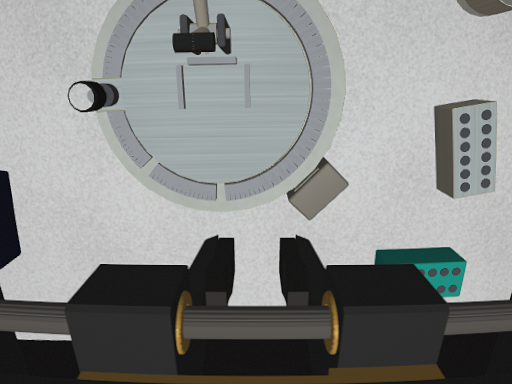

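The hold-down arm stays up, with the pad now at px (193,42). Next I'll fetch the block.

```bash
python3 -m pendant '[{"claw":1,"dx":-10,"dy":-50,"dz":-10,"twist":0.1},{"claw":1,"dx":-10,"dy":-100,"dz":-40,"twist":0.186},{"claw":1,"dx":-10,"dy":-150,"dz":-60,"twist":0.186},{"claw":1,"dx":-10,"dy":-200,"dz":-90,"twist":0.186},{"claw":1,"dx":-10,"dy":-235,"dz":-110,"twist":0.186},{"claw":1,"dx":-10,"dy":-235,"dz":-130,"twist":0.186},{"claw":1,"dx":-10,"dy":-235,"dz":-130,"twist":0.186},{"claw":1,"dx":-10,"dy":-235,"dz":-130,"twist":0.186}]'
python3 - <<'E'
from h import *
np.set_printoptions(precision=4,suppress=True)
s=r.get_state();print(s["tool_pos"],s["eef_rot"])
c=cam("wrist");im,d=eyes.snapshot("wrist");P=cloud(c,d)
m=(abs(P[...,2]-.04)<.008)&(P[...,1]<-.24)&(P[...,0]>.44)&(P[...,0]<.6)
q=P[m][:,:2].astype(np.float32);print(len(q),P[m][:,2].mean(),cv2.minAreaRect(q),q.mean(0))
E
```

```text
clock: 6.25
tool_pos: [0.4917, -0.2882, 0.0983]
eef_rot: [0.997, 0.072, -0.0, -0.001]
contact_force: [1.0, 1.3, -0.1]
opening: 1.004
finger_force: 0.0
[ 0.4917 -0.2882  0.0983] [ 0.9974  0.0716 -0.0001 -0.0009]
11037 0.04037199890777118 ((0.49964627623558044, -0.2911965847015381), (0.09931551665067673, 0.05030074343085289), 7.884951114654541) [ 0.5036 -0.2905]
```

```bash
python3 -m pendant '[{"claw":1,"dx":-7,"dy":-5,"dz":-40,"twist":-0.005},{"claw":1,"dx":-7,"dy":-5,"dz":-75,"twist":-0.005},{"claw":1,"dx":-7,"dy":-5,"dz":-85,"twist":-0.005},{"claw":0.5,"dx":-7,"dy":-5,"dz":-85,"twist":-0.005},{"claw":0.3,"dx":-7,"dy":-5,"dz":-85,"twist":-0.005},{"claw":0.3,"dx":-7,"dy":-5,"dz":-85,"twist":-0.005},{"claw":0.3,"dx":-7,"dy":-5,"dz":-85,"twist":-0.005},{"claw":0.3,"dx":-7,"dy":-5,"dz":-85,"twist":-0.005}]' 35
```

```text
clock: 7.1
tool_pos: [0.4843, -0.2947, 0.0147]
eef_rot: [0.998, 0.068, 0.001, 0.0]
contact_force: [0.1, 2.6, 1.0]
opening: 0.57
finger_force: 1.3
```

```bash
python3 -m pendant '[{"claw":0.3,"dx":0,"dy":0,"dz":0,"twist":0},{"claw":0.3,"dx":0,"dy":0,"dz":0,"twist":0},{"claw":0.3,"dx":0,"dy":0,"dz":10,"twist":0},{"claw":0.3,"dx":0,"dy":0,"dz":40,"twist":0},{"claw":0.3,"dx":0,"dy":0,"dz":80,"twist":0},{"claw":0.3,"dx":0,"dy":0,"dz":95,"twist":0},{"claw":0.3,"dx":0,"dy":0,"dz":95,"twist":0}]' 35
```

```text
clock: 7.8
tool_pos: [0.4848, -0.2957, 0.1111]
eef_rot: [0.998, 0.068, 0.002, 0.001]
contact_force: [-0.3, -0.3, -4.6]
opening: 0.562
finger_force: 35.0
```

```bash
python3 -m pendant '[{"claw":0.3,"dx":0,"dy":40,"dz":0,"twist":-0.06},{"claw":0.3,"dx":0,"dy":80,"dz":0,"twist":-0.12},{"claw":0.3,"dx":10,"dy":125,"dz":0,"twist":-0.176},{"claw":0.3,"dx":20,"dy":170,"dz":0,"twist":-0.176},{"claw":0.3,"dx":30,"dy":215,"dz":0,"twist":-0.176},{"claw":0.3,"dx":33,"dy":250,"dz":0,"twist":-0.176},{"claw":0.3,"dx":33,"dy":277,"dz":0,"twist":-0.176},{"claw":0.3,"dx":33,"dy":277,"dz":0,"twist":-0.176}]'
python3 b.py w4 nest back_stop table_axis block=0.096
```

```text
clock: 8.6
tool_pos: [0.5159, -0.0116, 0.1075]
eef_rot: [1.0, -0.015, -0.001, -0.002]
contact_force: [-0.1, 0.0, -4.1]
opening: 0.562
finger_force: 35.0
8.6 [ 0.516 -0.012  0.107] [ 1.    -0.015 -0.001 -0.002] [-0.034  0.761 -0.05   2.004  0.083  0.38  -1.749]
[[ 0.    -0.954 -0.301  0.078]
 [ 1.     0.     0.001 -0.   ]
 [-0.001 -0.301  0.954 -0.146]
 [ 0.     0.     0.     1.   ]]
back_stop 0.55 [267.418  85.786] [ 0.595 -0.02   0.045]
table_axis 0.6 [269.978 123.11 ] [ 0.572 -0.021  0.045]
block 0.63 [256.    211.315] [ 0.534 -0.012  0.096]
```

View pics/w4.png

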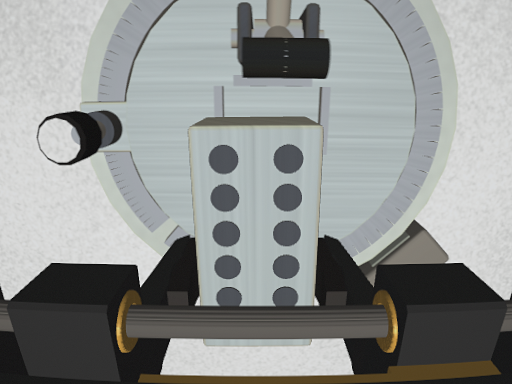

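The block is held in line with the rails, which show at px 219 and 325. It's about 8 mm too far left, so I'll measure that.

```bash
python3 - <<'E'
from h import *
np.set_printoptions(precision=4,suppress=True)
c=cam("wrist")
for n,u,z in [("railL in top",(224,88),.053),("railL near",(223,116),.053),("railR in",(320,88),.053),("railR near",(319,118),.053),("stopL",(234,84),.060),("stopR",(312,86),.06),("blkL",(190,127),.133),("blkR",(322,125),.133),("nearL",(204,345),.133),("nearR",(311,346),.133)]: print(n,atz(c,u,z))
E
```

```text
railL in top [ 0.5949 -0.0038  0.053 ]
railL near [ 0.5789 -0.0021  0.053 ]
railR in [ 0.5927 -0.0598  0.053 ]
railR near [ 0.5754 -0.0594  0.053 ]
stopL [ 0.5968 -0.0102  0.06  ]
stopR [ 0.594 -0.054  0.06 ]
blkL [0.5816 0.0021 0.133 ]
blkR [ 0.5804 -0.0458  0.133 ]
nearL [0.4832 0.0062 0.133 ]
nearR [ 0.4804 -0.043   0.133 ]
```

```bash
python3 - <<'E'
from h import *
np.set_printoptions(precision=4,suppress=True)
s=r.get_state();print(s["clock"],s["tool_pos"],s["eef_rot"])
c=cam("wrist");im,d=eyes.snapshot("wrist");P=cloud(c,d)
cv2.imwrite("pics/w5.png",im[40:370,150:400])
m=(abs(P[...,2]-.135)<.006)&(P[...,0]>.45)&(P[...,0]<.6)&(abs(P[...,1]+.02)<.05)
q=P[m][:,:2].astype(np.float32);print(cv2.minAreaRect(q),q.min(0),q.max(0))
m=(abs(P[...,2]-.060)<.004)&(P[...,0]>.57)&(P[...,0]<.61)&(abs(P[...,1]+.02)<.06)
q=P[m];print(len(q),np.percentile(q[:,1],[2,98]),np.percentile(q[:,0],[2,98]))
m=(abs(P[...,2]-.053)<.003)&(P[...,0]>.56)&(P[...,0]<.585)&(abs(P[...,1]+.02)<.06)
q=P[m];print(len(q),np.percentile(q[:,1],[2,25,50,75,98]),np.median(q[q[:,1]>-.02,1]),np.median(q[q[:,1]<-.02,1]))
E
```

```text
8.85 [ 0.5162 -0.0196  0.1082] [ 0.9998 -0.0209 -0.0007  0.0007]
((0.5311710238456726, -0.019913341850042343), (0.08160708844661713, 0.10092408955097198), 88.03943634033203) [ 0.4809 -0.0605] [0.5823 0.021 ]
627 [-0.0434 -0.0013] [0.5941 0.5991]
245 [-0.0557 -0.0539 -0.0515  0.0094  0.0121] 0.009858380431884896 -0.053413663780831885
```

```bash
python3 -m pendant '[{"claw":0.3,"dx":0,"dy":0,"dz":-20,"twist":0},{"claw":0.3,"dx":0,"dy":0,"dz":-36,"twist":0},{"claw":0.3,"dx":0,"dy":0,"dz":-43,"twist":0},{"claw":0.3,"dx":0,"dy":0,"dz":-46,"twist":0},{"claw":0.3,"dx":0,"dy":0,"dz":-46,"twist":0},{"claw":0.3,"dx":0,"dy":0,"dz":-46,"twist":0}]'
```

```text
clock: 9.5
tool_pos: [0.5172, -0.018, 0.0632]
eef_rot: [1.0, -0.02, 0.0, 0.0]
contact_force: [0.4, 0.6, -3.6]
opening: 0.566
finger_force: 35.0
```

```bash
python3 -m pendant '[{"claw":0.3,"dx":0,"dy":-1,"dz":-2,"twist":0},{"claw":0.3,"dx":2,"dy":-1,"dz":-3,"twist":0},{"claw":0.3,"dx":5,"dy":-1,"dz":-3,"twist":0},{"claw":0.3,"dx":8,"dy":-1,"dz":-3,"twist":0},{"claw":0.3,"dx":10,"dy":-1,"dz":-3,"twist":0},{"claw":0.3,"dx":10,"dy":-1,"dz":-3,"twist":0},{"claw":0.3,"dx":10,"dy":-1,"dz":-3,"twist":0}]'
```

```text
clock: 10.2
tool_pos: [0.5269, -0.0187, 0.0597]
eef_rot: [1.0, -0.02, 0.0, 0.0]
contact_force: [0.6, 0.3, -4.0]
opening: 0.563
finger_force: 35.0
```

```bash
python3 -m pendant '[{"claw":0.3,"dx":0,"dy":-1,"dz":-1,"twist":0},{"claw":0.3,"dx":0,"dy":-1,"dz":-2,"twist":0},{"claw":0.3,"dx":0,"dy":-1,"dz":-2,"twist":0},{"claw":0.3,"dx":0,"dy":-1,"dz":-2,"twist":0}]'
```

```text
clock: 10.6
tool_pos: [0.527, -0.0189, 0.0596]
eef_rot: [1.0, -0.019, 0.001, -0.0]
contact_force: [-2.7, 1.4, 15.4]
opening: 0.559
finger_force: 35.0
```

```bash
python3 -m pendant '[{"claw":0.3,"dx":0,"dy":0,"dz":1,"twist":0},{"claw":0.3,"dx":1,"dy":0,"dz":1,"twist":0},{"claw":0.3,"dx":2,"dy":0,"dz":1,"twist":0},{"claw":0.3,"dx":3,"dy":0,"dz":1,"twist":0},{"claw":0.3,"dx":4,"dy":0,"dz":1,"twist":0},{"claw":0.3,"dx":4,"dy":0,"dz":1,"twist":0}]'
```

```text
clock: 11.2
tool_pos: [0.527, -0.0192, 0.0596]
eef_rot: [1.0, -0.019, -0.003, -0.0]
contact_force: [-8.3, 2.4, 16.1]
opening: 0.561
finger_force: 35.0
```

```bash
python3 -m pendant '[{"claw":0.3,"dx":0,"dy":0,"dz":1,"twist":0},{"claw":0.3,"dx":1,"dy":0,"dz":1,"twist":0},{"claw":0.3,"dx":2,"dy":0,"dz":1,"twist":0},{"claw":0.3,"dx":3,"dy":0,"dz":1,"twist":0},{"claw":0.3,"dx":3,"dy":0,"dz":1,"twist":0}]'
```

```text
clock: 11.7
tool_pos: [0.5296, -0.0197, 0.0596]
eef_rot: [1.0, -0.019, -0.004, 0.0]
contact_force: [-8.6, 2.0, 9.1]
opening: 0.562
finger_force: 35.0
```

```bash
python3 -m pendant '[{"claw":0.3,"dx":1,"dy":0,"dz":1,"twist":0},{"claw":0.3,"dx":2,"dy":0,"dz":1,"twist":0},{"claw":0.3,"dx":3,"dy":0,"dz":1,"twist":0},{"claw":0.3,"dx":3,"dy":0,"dz":1,"twist":0}]'
python3 - <<'E'
from h import *
np.set_printoptions(precision=4,suppress=True)
s=r.get_state();print(s["clock"],s["tool_pos"],s["contact_force"])
c=cam("wrist");im,d=eyes.snapshot("wrist");P=cloud(c,d)
cv2.imwrite("pics/w5.png",cv2.resize(im[60:300,130:400],None,fx=2,fy=2))
E
```

```text
clock: 12.1
tool_pos: [0.5297, -0.0197, 0.0597]
eef_rot: [1.0, -0.019, -0.007, 0.0]
contact_force: [-12.1, 2.0, 5.4]
opening: 0.562
finger_force: 35.0
12.1 [ 0.5297 -0.0197  0.0597] [-12.1211   2.0411   5.4253]
```

View pics/w5.png

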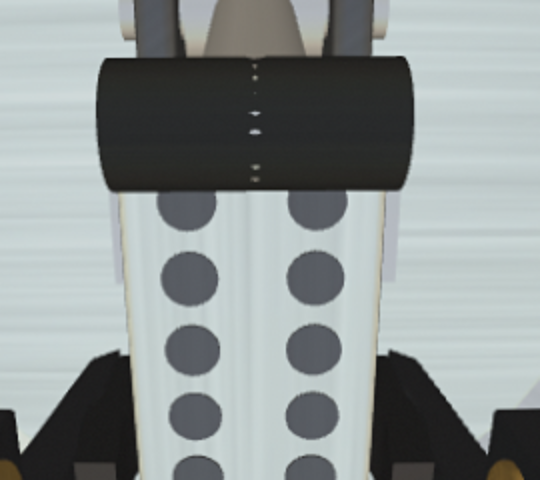

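The block is home: 12 N against the stop, sitting between the rails. I'll release it and rise.

```bash
python3 -m pendant '[{"claw":0.3,"dx":-1,"dy":0,"dz":0,"twist":0},{"claw":0.8,"dx":-2,"dy":0,"dz":0,"twist":0},{"claw":0.8,"dx":-2,"dy":0,"dz":0,"twist":0},{"claw":0.8,"dx":-2,"dy":0,"dz":5,"twist":0},{"claw":0.8,"dx":-10,"dy":0,"dz":45,"twist":0},{"claw":0.8,"dx":-30,"dy":0,"dz":90,"twist":0},{"claw":0.8,"dx":-40,"dy":0,"dz":140,"twist":0},{"claw":0.8,"dx":-40,"dy":0,"dz":170,"twist":0}]'
python3 - <<'E'
from h import *
np.set_printoptions(precision=4,suppress=True)
eyes.snapshot("top")
s=r.get_state();print(s["clock"],s["tool_pos"],s["contact_force"])
c=cam("wrist");im,d=eyes.snapshot("wrist");P=cloud(c,d);cv2.imwrite("pics/w6.png",im)
m=(abs(P[...,2]-.085)<.006)&(P[...,0]>.45)&(P[...,0]<.61)&(abs(P[...,1]+.02)<.05)
q=P[m];print(len(q),cv2.minAreaRect(q[:,:2].astype(np.float32)),np.percentile(q,[1,99],axis=0),np.median(q[:,2]))
E
```

```text
clock: 12.95
tool_pos: [0.4969, -0.0201, 0.2343]
eef_rot: [1.0, -0.02, 0.002, 0.0]
contact_force: [1.2, 0.4, -0.1]
opening: 0.798
finger_force: 0.0
13.0 [ 0.5002 -0.02    0.238 ] [1.7455 0.2833 2.5537]
6227 ((0.548130214214325, -0.02000214159488678), (0.0504106804728508, 0.10685403645038605), 88.17897033691406) [[ 0.4962 -0.0447  0.0835]
 [ 0.5938  0.0048  0.0872]] 0.08539407821349515
```

View pics/w6.png

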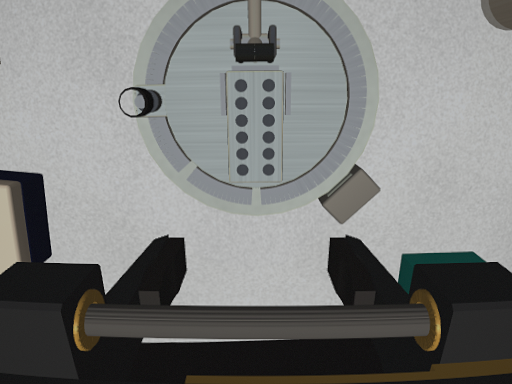

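The block is seated with its far edge against the stop: top face at z 0.085, its image at px (230..282, 70..182). Now I'll go behind the bar.

```bash
python3 -m pendant '[{"claw":0,"dx":40,"dy":0,"dz":0,"twist":0},{"claw":0,"dx":90,"dy":-2,"dz":0,"twist":0},{"claw":0,"dx":140,"dy":-5,"dz":0,"twist":0},{"claw":0,"dx":185,"dy":-5,"dz":0,"twist":0},{"claw":0,"dx":218,"dy":-5,"dz":0,"twist":0},{"claw":0,"dx":218,"dy":-5,"dz":0,"twist":0},{"claw":0,"dx":218,"dy":-5,"dz":0,"twist":0}]'
```

```text
clock: 13.75
tool_pos: [0.7144, -0.0248, 0.229]
eef_rot: [1.0, -0.02, -0.001, 0.0]
contact_force: [-0.1, -0.1, 0.1]
opening: 0.188
finger_force: 0.0
```

```bash
python3 -m pendant '[{"claw":0,"dx":3,"dy":0,"dz":-45,"twist":0},{"claw":0,"dx":3,"dy":0,"dz":-80,"twist":0},{"claw":0,"dx":3,"dy":0,"dz":-90,"twist":0},{"claw":0,"dx":3,"dy":0,"dz":-90,"twist":0},{"claw":0,"dx":-10,"dy":0,"dz":-90,"twist":0},{"claw":0,"dx":-20,"dy":0,"dz":-90,"twist":0},{"claw":0,"dx":-32,"dy":0,"dz":-89,"twist":0},{"claw":0,"dx":-44,"dy":0,"dz":-87,"twist":0}]'
python3 -m pendant '[{"claw":0,"dx":-12,"dy":0,"dz":2,"twist":0},{"claw":0,"dx":-24,"dy":0,"dz":4,"twist":0},{"claw":0,"dx":-36,"dy":0,"dz":5,"twist":0},{"claw":0,"dx":-48,"dy":0,"dz":5,"twist":0},{"claw":0,"dx":-54,"dy":0,"dz":5,"twist":0},{"claw":0,"dx":-54,"dy":0,"dz":5,"twist":0}]'
```

```text
clock: 14.55
tool_pos: [0.6768, -0.0247, 0.1498]
eef_rot: [1.0, -0.02, 0.008, -0.0]
contact_force: [0.7, 0.0, 1.5]
opening: 0.001
finger_force: 0.8
clock: 15.15
tool_pos: [0.6172, -0.0249, 0.1506]
eef_rot: [1.0, -0.02, 0.001, 0.0]
contact_force: [-0.7, 0.5, -0.5]
opening: 0.008
finger_force: 0.0
```

```bash
python3 -m pendant '[{"claw":0,"dx":5,"dy":0,"dz":40,"twist":0},{"claw":0.6,"dx":0,"dy":0,"dz":90,"twist":0.14},{"claw":0.6,"dx":-20,"dy":20,"dz":100,"twist":0.29},{"claw":0.6,"dx":-50,"dy":40,"dz":100,"twist":0.44},{"claw":0.6,"dx":-70,"dy":50,"dz":100,"twist":0.59},{"claw":0.6,"dx":-70,"dy":50,"dz":100,"twist":0.74},{"claw":0.6,"dx":-60,"dy":40,"dz":100,"twist":0.88},{"claw":0.6,"dx":-50,"dy":30,"dz":100,"twist":1.02}]'
python3 -m pendant '[{"claw":0.6,"dx":0,"dy":0,"dz":0,"twist":0.14},{"claw":0.6,"dx":0,"dy":0,"dz":0,"twist":0.28},{"claw":0.6,"dx":0,"dy":0,"dz":0,"twist":0.42},{"claw":0.6,"dx":0,"dy":0,"dz":0,"twist":0.56},{"claw":0.6,"dx":0,"dy":0,"dz":0,"twist":0.56},{"claw":0.6,"dx":0,"dy":0,"dz":0,"twist":0.56}]'
python3 b.py w7 index_grip table_axis holdarm_bar=0.166 nest pad=0.091
```

```text
clock: 15.95
tool_pos: [0.568, 0.0054, 0.2499]
eef_rot: [0.881, 0.474, 0.001, 0.001]
contact_force: [0.2, 0.3, -0.9]
opening: 0.593
finger_force: 0.0
clock: 16.55
tool_pos: [0.5674, 0.0051, 0.2492]
eef_rot: [0.719, 0.695, 0.001, 0.0]
contact_force: [-0.1, 0.2, -0.4]
opening: 0.599
finger_force: 0.0
16.55 [0.567 0.005 0.249] [0.719 0.695 0.001 0.   ] [ 0.223  0.637 -0.531  1.721  0.398  0.891 -0.51 ]
[[ 0.    -0.953 -0.302  0.078]
 [ 1.     0.    -0.    -0.   ]
 [ 0.    -0.302  0.953 -0.146]
 [ 0.     0.     0.     1.   ]]
index_grip 0.78 [263.782  90.816] [0.577 0.081 0.086]
holdarm_bar 0.71 [392.806 220.992] [ 0.67  -0.016  0.166]
nest 0.64 [237.005 185.587] [ 0.545 -0.019  0.045]
pad 0.77 [296.192 222.682] [ 0.605 -0.046  0.091]
```

View pics/w7.png

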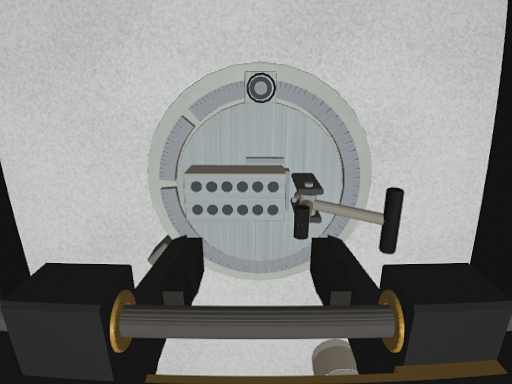

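The arm is still back: the bar shows at px (393,221), so the fingers slid over its top. I'll retry 20 mm lower, coming down properly first.

```bash
python3 -m pendant '[{"claw":0,"dx":30,"dy":-10,"dz":0,"twist":-0.14},{"claw":0,"dx":60,"dy":-20,"dz":0,"twist":-0.29},{"claw":0,"dx":100,"dy":-31,"dz":0,"twist":-0.44},{"claw":0,"dx":130,"dy":-31,"dz":0,"twist":-0.59},{"claw":0,"dx":150,"dy":-31,"dz":0,"twist":-0.74},{"claw":0,"dx":150,"dy":-31,"dz":0,"twist":-0.88},{"claw":0,"dx":150,"dy":-31,"dz":0,"twist":-1.03},{"claw":0,"dx":150,"dy":-31,"dz":0,"twist":-1.18}]'
python3 -m pendant '[{"claw":0,"dx":0,"dy":0,"dz":0,"twist":-0.15},{"claw":0,"dx":0,"dy":0,"dz":-20,"twist":-0.3},{"claw":0,"dx":0,"dy":0,"dz":-60,"twist":-0.4},{"claw":0,"dx":0,"dy":0,"dz":-100,"twist":-0.4},{"claw":0,"dx":0,"dy":0,"dz":-115,"twist":-0.4},{"claw":0,"dx":0,"dy":0,"dz":-115,"twist":-0.4},{"claw":0,"dx":0,"dy":0,"dz":-115,"twist":-0.4}]'
```

```text
clock: 17.65
tool_pos: [0.7168, -0.0254, 0.2483]
eef_rot: [0.984, 0.176, -0.0, -0.0]
contact_force: [-0.9, -0.5, 0.5]
opening: 0.011
finger_force: 0.0
clock: 18.35
tool_pos: [0.718, -0.0257, 0.1352]
eef_rot: [1.0, -0.02, 0.001, -0.0]
contact_force: [-0.6, -0.3, 0.3]
opening: 0.003
finger_force: 0.0
```

```bash
python3 -m pendant '[{"claw":0,"dx":-5,"dy":0,"dz":-7,"twist":0},{"claw":0,"dx":-15,"dy":0,"dz":-7,"twist":0},{"claw":0,"dx":-25,"dy":0,"dz":-7,"twist":0},{"claw":0,"dx":-32,"dy":0,"dz":-7,"twist":0},{"claw":0,"dx":-38,"dy":0,"dz":-7,"twist":0}]'
```

```text
clock: 18.85
tool_pos: [0.6869, -0.0257, 0.1314]
eef_rot: [1.0, -0.02, 0.01, -0.001]
contact_force: [11.2, -0.1, 1.4]
opening: 0.005
finger_force: 5.6
```

Good contact now, 11 N. I'll keep going.

```bash
python3 -m pendant '[{"claw":0,"dx":-10,"dy":0,"dz":0,"twist":0},{"claw":0,"dx":-20,"dy":0,"dz":0,"twist":0},{"claw":0,"dx":-30,"dy":0,"dz":2,"twist":0},{"claw":0,"dx":-40,"dy":0,"dz":4,"twist":0},{"claw":0,"dx":-50,"dy":0,"dz":5,"twist":0},{"claw":0,"dx":-58,"dy":0,"dz":5,"twist":0},{"claw":0,"dx":-64,"dy":0,"dz":5,"twist":0},{"claw":0,"dx":-64,"dy":0,"dz":5,"twist":0}]'
python3 -m pendant '[{"claw":0,"dx":5,"dy":0,"dz":40,"twist":0},{"claw":0.6,"dx":0,"dy":0,"dz":90,"twist":0.14},{"claw":0.6,"dx":-20,"dy":20,"dz":115,"twist":0.29},{"claw":0.6,"dx":-40,"dy":40,"dz":120,"twist":0.44},{"claw":0.6,"dx":-50,"dy":60,"dz":120,"twist":0.59},{"claw":0.6,"dx":-50,"dy":80,"dz":120,"twist":0.74},{"claw":0.6,"dx":-50,"dy":80,"dz":120,"twist":0.88},{"claw":0.6,"dx":-50,"dy":80,"dz":120,"twist":1.02}]'
python3 -m pendant '[{"claw":0.6,"dx":0,"dy":0,"dz":0,"twist":0.14},{"claw":0.6,"dx":0,"dy":0,"dz":0,"twist":0.28},{"claw":0.6,"dx":0,"dy":0,"dz":0,"twist":0.42},{"claw":0.6,"dx":0,"dy":0,"dz":0,"twist":0.56},{"claw":0.6,"dx":0,"dy":0,"dz":0,"twist":0.56},{"claw":0.6,"dx":0,"dy":0,"dz":0,"twist":0.56}]'
python3 b.py w8 index_grip table_axis holdarm_bar=0.166 nest pad=0.091
```

```text
clock: 19.65
tool_pos: [0.614, -0.0261, 0.1321]
eef_rot: [1.0, -0.02, -0.0, 0.0]
contact_force: [0.1, 0.5, -0.5]
opening: 0.004
finger_force: 0.0
clock: 20.45
tool_pos: [0.565, 0.0551, 0.2519]
eef_rot: [0.88, 0.474, 0.0, 0.0]
contact_force: [-0.2, 0.9, 0.4]
opening: 0.595
finger_force: 0.0
clock: 21.05
tool_pos: [0.565, 0.054, 0.2516]
eef_rot: [0.719, 0.695, 0.0, 0.0]
contact_force: [0.6, -0.5, 0.6]
opening: 0.596
finger_force: 0.0
21.05 [0.565 0.054 0.252] [0.719 0.695 0.    0.   ] [ 0.15   0.639 -0.554  1.716  0.41   0.904 -0.608]
[[ 0.    -0.953 -0.302  0.078]
 [ 1.     0.    -0.    -0.   ]
 [ 0.    -0.302  0.953 -0.146]
 [ 0.     0.     0.     1.   ]]
index_grip 0.82 [267.52  142.694] [0.576 0.082 0.086]
holdarm_bar 0.65 [277.504 286.31 ] [ 0.579 -0.022  0.166]
holdarm_bar 0.33 [259.584 246.912] [0.566 0.014 0.166]
nest 0.27 [276.378 284.314] [ 0.584 -0.099  0.045]
pad 0.8 [259.123 247.91 ] [ 0.565 -0.025  0.091]
```

View pics/w8.png

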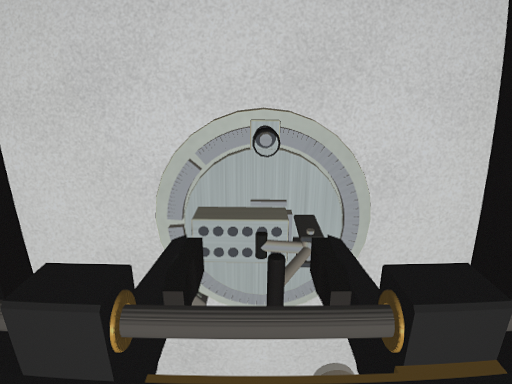

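The arm is down with the pad on the block at px (260,246) and the bar at the expected resting position. Next is the knob at (0.576,0.082).

```bash
python3 -m pendant '[{"claw":0.6,"dx":10,"dy":28,"dz":-40,"twist":0},{"claw":0.6,"dx":10,"dy":28,"dz":-85,"twist":0},{"claw":0.6,"dx":10,"dy":28,"dz":-130,"twist":0},{"claw":0.6,"dx":10,"dy":28,"dz":-165,"twist":0},{"claw":0.6,"dx":10,"dy":28,"dz":-181,"twist":0},{"claw":0.6,"dx":10,"dy":28,"dz":-181,"twist":0},{"claw":0.6,"dx":10,"dy":28,"dz":-181,"twist":0}]'
python3 -m pendant '[{"claw":0.1,"dx":0,"dy":0,"dz":0,"twist":0},{"claw":0.1,"dx":0,"dy":0,"dz":0,"twist":0},{"claw":0.1,"dx":0,"dy":0,"dz":0,"twist":0},{"claw":0.1,"dx":0,"dy":0,"dz":0,"twist":0},{"claw":0.1,"dx":0,"dy":0,"dz":0,"twist":0}]' 35
```

```text
clock: 22.05
tool_pos: [0.5752, 0.0826, 0.0711]
eef_rot: [0.718, 0.696, 0.0, 0.0]
contact_force: [0.6, 0.4, 0.1]
opening: 0.602
finger_force: 0.0
clock: 22.55
tool_pos: [0.5748, 0.0823, 0.0715]
eef_rot: [0.718, 0.696, 0.0, 0.0]
contact_force: [-1.1, -0.7, 7.1]
opening: 0.285
finger_force: 35.0
```

```bash
python3 -m pendant '[{"claw":0.1,"dx":0,"dy":0,"dz":5,"twist":0},{"claw":0.1,"dx":0,"dy":0,"dz":10,"twist":0},{"claw":0.1,"dx":0,"dy":0,"dz":15,"twist":0},{"claw":0.1,"dx":0,"dy":0,"dz":15,"twist":0},{"claw":0.1,"dx":0,"dy":0,"dz":15,"twist":0}]'
```

```text
clock: 23.05
tool_pos: [0.5746, 0.0822, 0.0854]
eef_rot: [0.718, 0.696, -0.0, -0.0]
contact_force: [-0.4, 1.3, -7.5]
opening: 0.283
finger_force: 35.0
```

```bash
python3 -m pendant '[{"claw":0.1,"dx":-5,"dy":0,"dz":0,"twist":0.05},{"claw":0.1,"dx":-15.5,"dy":-0.6,"dz":0,"twist":0.15},{"claw":0.1,"dx":-26,"dy":-2.2,"dz":0,"twist":0.25},{"claw":0.1,"dx":-36.2,"dy":-4.8,"dz":0,"twist":0.35},{"claw":0.1,"dx":-46,"dy":-8.5,"dz":0,"twist":0.45},{"claw":0.1,"dx":-55.5,"dy":-13,"dz":0,"twist":0.55},{"claw":0.1,"dx":-60,"dy":-15.7,"dz":0,"twist":0.6},{"claw":0.1,"dx":-60,"dy":-15.7,"dz":0,"twist":0.6}]'
```

```text
clock: 23.85
tool_pos: [0.5141, 0.066, 0.0856]
eef_rot: [0.479, 0.878, -0.0, -0.0]
contact_force: [0.2, 1.5, -8.2]
opening: 0.277
finger_force: 35.0
```

```bash
python3 -m pendant '[{"claw":0.1,"dx":-5,"dy":-3.5,"dz":0,"twist":0.06},{"claw":0.1,"dx":-10,"dy":-7,"dz":0,"twist":0.12},{"claw":0.1,"dx":-10,"dy":-7,"dz":-3,"twist":0.12},{"claw":0.1,"dx":-10,"dy":-7,"dz":-4,"twist":0.12},{"claw":0.36,"dx":-10,"dy":-7,"dz":-5,"twist":0.12},{"claw":0.36,"dx":-10,"dy":-7,"dz":-10,"twist":0.12},{"claw":0.36,"dx":-10,"dy":-7,"dz":-13,"twist":0.12},{"claw":0.36,"dx":-10,"dy":-7,"dz":-13,"twist":0.12}]'
```

```text
clock: 24.65
tool_pos: [0.5049, 0.0597, 0.0726]
eef_rot: [0.426, 0.905, 0.0, 0.0]
contact_force: [0.9, 0.1, 0.7]
opening: 0.363
finger_force: 0.0
```

```bash
python3 -m pendant '[{"claw":0.36,"dx":-1.5,"dy":-1.3,"dz":0,"twist":0.015},{"claw":0.36,"dx":-3,"dy":-2.6,"dz":0,"twist":0.03},{"claw":0.36,"dx":-4,"dy":-3.5,"dz":0,"twist":0.045},{"claw":0.36,"dx":-5,"dy":-4.3,"dz":0,"twist":0.06},{"claw":0.36,"dx":-6,"dy":-5.2,"dz":0,"twist":0.07},{"claw":0.36,"dx":-7,"dy":-6.1,"dz":0,"twist":0.08},{"claw":0.36,"dx":-7.6,"dy":-6.7,"dz":0,"twist":0.08},{"claw":0.36,"dx":-7.6,"dy":-6.7,"dz":0,"twist":0.08}]'
```

```text
clock: 25.45
tool_pos: [0.4968, 0.0525, 0.0726]
eef_rot: [0.39, 0.921, -0.0, -0.0]
contact_force: [-0.3, 1.0, 0.3]
opening: 0.359
finger_force: 0.0
```

```bash
python3 -m pendant '[{"claw":0.36,"dx":-0.7,"dy":-0.7,"dz":0,"twist":0},{"claw":0.36,"dx":-1.3,"dy":-1.3,"dz":0,"twist":0},{"claw":0.36,"dx":-1.3,"dy":-1.3,"dz":0,"twist":0}]'
python3 - <<'E'
from h import *
np.set_printoptions(precision=4,suppress=True)
s=r.get_state();print(s["clock"],s["tool_pos"],s["contact_force"])
c=cam("wrist");im,d=eyes.snapshot("wrist");P=cloud(c,d);cv2.imwrite("pics/w9.png",cv2.resize(im[60:360,100:420],None,fx=2,fy=2))
p=np.array([.498,.055]);m=(np.linalg.norm(P[...,:2]-p,axis=-1)<.035)&(P[...,2]>.085)&(P[...,2]<.115)
q=P[m];print(len(q),np.percentile(q,[2,50,98],axis=0))
E
```

```text
clock: 25.75
tool_pos: [0.4962, 0.0519, 0.0728]
eef_rot: [0.39, 0.921, 0.0, 0.0]
contact_force: [0.8, 1.0, -1.1]
opening: 0.359
finger_force: 0.7
25.75 [0.4962 0.0519 0.0728] [ 0.7713  0.9933 -1.0778]
4603 [[0.4678 0.0377 0.0857]
 [0.4905 0.0612 0.0968]
 [0.5114 0.0807 0.1144]]
```

View pics/w9.png

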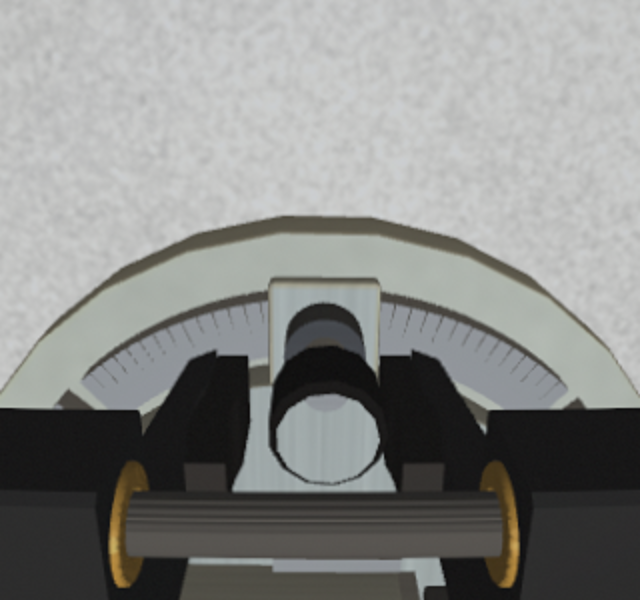

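The knob sits against one finger, about midway between the two other notches. I'll check its height and nudge further.

```bash
python3 -m pendant '[{"claw":0.36,"dx":-0.7,"dy":-0.7,"dz":0,"twist":0},{"claw":0.36,"dx":-1.4,"dy":-1.4,"dz":0,"twist":0},{"claw":0.36,"dx":-1.4,"dy":-1.4,"dz":0,"twist":0},{"claw":0.36,"dx":-1.4,"dy":-1.4,"dz":0,"twist":0}]'
python3 - <<'E'
from h import *
np.set_printoptions(precision=4,suppress=True)
c=cam("wrist");im,d=eyes.snapshot("wrist");P=cloud(c,d)
print(P[265:300:5,245:285:6,2]);print(P[280,262])
E
```

```text
clock: 26.2
tool_pos: [0.4958, 0.0516, 0.0728]
eef_rot: [0.389, 0.921, 0.002, 0.001]
contact_force: [4.3, 4.6, -3.0]
opening: 0.361
finger_force: 2.5
[[0.0454 0.0455 0.0444 0.0754 0.0447 0.045  0.0447]
 [0.0438 0.045  0.0458 0.0447 0.0467 0.0457 0.0457]
 [0.0455 0.0457 0.0452 0.0445 0.0459 0.0456 0.0446]
 [0.0458 0.0451 0.0446 0.044  0.0449 0.045  0.0449]
 [0.0458 0.0445 0.0449 0.0454 0.0452 0.0444 0.045 ]
 [0.0461 0.045  0.045  0.0446 0.0457 0.0453 0.0455]
 [0.0962 0.0461 0.0448 0.0442 0.045  0.0445 0.0454]]
[0.5204 0.0312 0.0457]
```

The knob no longer moves (6 N reaction) and its rim is at z 0.096, so it has dropped in. I'll back off, rise and verify.

```bash
python3 -m pendant '[{"claw":0.36,"dx":2.5,"dy":2.5,"dz":0,"twist":0},{"claw":0.6,"dx":2.5,"dy":2.5,"dz":0,"twist":0},{"claw":0.6,"dx":2.5,"dy":2.5,"dz":3,"twist":0},{"claw":0.6,"dx":2.5,"dy":2.5,"dz":40,"twist":0},{"claw":0.6,"dx":2.5,"dy":2.5,"dz":85,"twist":0},{"claw":0.6,"dx":2.5,"dy":-10,"dz":130,"twist":0},{"claw":0.6,"dx":2.5,"dy":-30,"dz":175,"twist":0},{"claw":0.6,"dx":2.5,"dy":-30,"dz":195,"twist":0}]'
python3 - <<'E'
from h import *
np.set_printoptions(precision=4,suppress=True)
eyes.snapshot("top");eyes.snapshot("top");eyes.snapshot("top");eyes.snapshot("top")
s=r.get_state();print(s["clock"],s["tool_pos"],s["contact_force"])
c=cam("wrist");im,d=eyes.snapshot("wrist");P=cloud(c,d);cv2.imwrite("pics/w10.png",im)
p=np.array([.498,.056]);m=(np.linalg.norm(P[...,:2]-p,axis=-1)<.03)&(P[...,2]>.075)
q=P[m];print(len(q),np.percentile(q,[2,50,98],axis=0))
t=q[q[:,2]>np.percentile(q[:,2],98)-.005];k=cv2.minEnclosingCircle(t[:,:2].astype(np.float32));print(k, np.median(t[:,2]))
v=np.array(k[0])-[.5705,-.021];print("theta",np.arctan2(v[1],v[0])-1.526,np.linalg.norm(v))
m=(abs(P[...,2]-.085)<.004)&(np.linalg.norm(P[...,:2]-[.552,-.003],axis=-1)<.055)
q=P[m];R_=cv2.minAreaRect(q[:,:2].astype(np.float32));print(R_)
for n in ["index_grip","pad","holdarm_bar","nest"]:
    for x in nets.place_of("wrist",n)[:1]:
        z=dict(index_grip=.086,pad=.091,holdarm_bar=.166,nest=.045)[n];print(n,x["confidence"],atz(c,np.array(x["position"])*[512,384],z))
E
```

```text
clock: 27.05
tool_pos: [0.4973, 0.0172, 0.2709]
eef_rot: [0.392, 0.92, -0.001, 0.002]
contact_force: [0.5, -0.2, -0.3]
opening: 0.596
finger_force: 0.0
27.25 [0.4963 0.0195 0.2675] [-0.368  -0.7403 -0.7743]
23900 [[0.479  0.0358 0.2733]
 [0.506  0.0596 0.3496]
 [0.521  0.0807 0.3652]]
((0.5022417902946472, 0.05182579904794693), 0.028025057166814804) 0.36529280701726596
theta 0.7978308327923196 0.09981372750855398
((0.5685088634490967, -0.021204791963100433), (0.10897014290094376, 0.049913957715034485), 43.26519775390625)
index_grip 0.85 [0.4983 0.0573 0.086 ]
pad 0.51 [ 0.5683 -0.0258  0.091 ]
holdarm_bar 0.66 [ 0.5762 -0.0156  0.166 ]
nest 0.4 [ 0.6404 -0.0577  0.045 ]
```

View pics/w10.png

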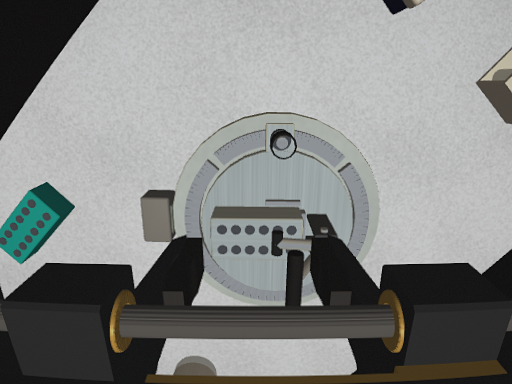

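```bash
python3 - <<'E'
from h import *
np.set_printoptions(precision=4,suppress=True)
c=cam("wrist");im,d=eyes.snapshot("wrist");P=cloud(c,d)
m=(np.linalg.norm(P[...,:2]-[.498,.056],axis=-1)<.03)&(P[...,2]>.075)&(P[...,2]<.13)
q=P[m];print(len(q),np.percentile(q[:,2],[5,25,50,75,95]))
t=q[q[:,2]>.092];print(cv2.minEnclosingCircle(t[:,:2].astype(np.float32)))
E
```

```text
287 [0.0752 0.0764 0.095  0.0963 0.0973]
((0.49757999181747437, 0.054776616394519806), 0.013025408610701561)
```

The knob's top is at 0.0955, so the pin is home. The pad is on the block and the robot is clear.

```bash
python3 -c "
from plant import r
print(r.finish_job())"
```

```text
the job is handed in; nothing more can be done
None
```

The job is handed in, with no verdict returned: the block is home under the hold-down arm and the table is locked at the next notch by my last camera measurements (about 0.79 rad, pin home); the first try at flipping the arm forward slid over the bar, and the second worked.

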